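# Register a blank in the bench corner stop

### The job

Push the pale wooden blank along the bench, without gripping or lifting it, until it sits square in the dark corner stop: its long edge flush against the long fence and its end up against the short end stop. Then, with a fingertip, swing the red turn-button round over the blank until it lies square across it. Leave the tools and other things on the bench where they are.

Things in the scene. Friction and masses are not known exactly. Their poses are not given: they have to be found in the camera images.
- corner: dark wooden L-shaped stop screwed to the bench, 24 mm high. Origin: on the bench, inside corner of the L. Long fence: 300 mm along -y, inner face x = 0, 40 mm thick (to +x). Short end stop: 90 mm along -x, inner face y = 0, 30 mm thick (to +y). The blank belongs in x < 0, y < 0, its length along the fence: its centre is then at (-35, -90) mm in this frame.
- board_center (a point): pale wooden blank, a loose board 70 (x) by 180 (y) by 24 mm high, about 0.2 kg, flat on the bench; this is its centre, 12 mm above the bench, axes along its sides (roughly those of the corner, so y along the fence). It starts skewed and away from both faces of the stop, on their open side.
- keeper (a joint): red turn-button on the long fence. 0: lies along the fence, pointing to the corner's -y; growing values swing its tip to -x, over the blank (clockwise from above); 1.57 is square across; fixed stops at -0.5 and 1.6. Stays where left; takes 1 to 2 N at the tip.
- keeper_pivot (a point): the turn-button's vertical screw axis, 34 mm above the bench, at (20, -80) mm in the corner's frame. The button is a bar 20 mm wide and 12 mm thick, from 10 mm behind this axis to 75 mm beyond it; underside 28 mm, top 40 mm above the bench, so it passes 4 mm over the blank
- keeper_tip (a point): middle of the free end of the turn-button, 75 mm from the screw axis, 34 mm above the bench
- mallet: bystander: wooden joiner's mallet lying on its side, head 60x120x80, shaft about 200 long, the head centred 200 along +x from the origin at bench level (mm); origin at its underside; leave it alone
- chisel_a: bystander: wood chisel with pale handle, 240 long, 26 high, lying flat (mm); origin at its underside; leave it alone
- chisel_b: bystander: wood chisel with dark handle, 240 long, 26 high, lying flat (mm); origin at its underside; leave it alone
- plane: bystander: small steel bench plane, 160x50, 66 high (mm); origin at its underside; leave it alone
- glue: bystander: white glue bottle with orange cap, 60 diameter, 170 high, upright (mm); origin at its underside; leave it alone
- jar: bystander: amber glass jar with steel lid, 56 diameter, 65 high, upright, beyond the short end stop of the corner (mm); origin at its underside; leave it alone
- offcut: bystander: dark wood offcut 45x90x20, behind the long fence (mm); origin at its underside; leave it alone
- board: the same pale blank; origin at the centre of its underside, axes along its sides as above
There are look-alikes about, which are no part of the job. There is more than one size of the board; the job needs the largest.

How it is judged:
By the outcome, as a careful person would: the job done as asked, in the order asked, and still so for the second after the job is handed in, with the robot touching nothing.
It also fails if it takes over 58 s, if anything falls off the work surface, if the arm or the gripper's body presses on something with over 40 N, if the wrist force passes 120 N, or if a joint passes its speed limit or range.

### The arm

A 6-joint arm with a two-finger parallel gripper is mounted at the origin on the work surface. World frame = base frame: x ahead of the robot, y to its left, z up, the work surface at z = 0. Lengths are in m, angles in rad, forces in N, time in s.
With the tool pointing down it reaches from about 0.15 to 0.775 m from the base axis. Payload 6.1 kg.
Tool frame: the origin (TCP) lies midway between the tips of the shut fingers; the grasp point (between the pads) lies 19 mm behind it (env.pinch_z is the distance from the TCP to the grasp point, in m); z points along the fingers, y is the direction in which the jaws open and shut (so a half turn about z gives the same grasp; the last joint's range is limited). The gripper opens to 85 mm and grips with 20 to 120 N. Pads are 22 mm wide; open, the fingers measure 114 mm over their backs; the gripper's body (76 mm by 85 mm) begins 54 mm behind the grasp point. The pads swing forward as they close: fully open they stand 13 mm farther back than shut.
Start: joints at [1.223, 0.126, -0.04, 1.405, 0, 1.571], TCP at [0.179, 0.494, 0.231] pointing down, gripper open.
Joint ranges: [-2.72, 2.72], [-0.95, 1.95], [-1.27, 1.35], [-1.78, 2.02], [-1.46, 1.47], [-3.14, 3.14]. Speed limits (rad/s): [2.39, 2.39, 3.01, 3.14, 3.14, 3.14].

### API

Orientations are given as a unit quaternion [x, y, z, w].
In Python, from station import env gives the robot as it stands. The module is installed in compiled form; this text tells all that it offers.
- The arm moves only by the tool apply_moves, never from a script. Its argument "steps" is text: rows parted by semicolons, each of 5 numbers parted by spaces: the shift along the tool's x, y, z in mm, then the turn about the tool's z in degrees, then the gripper's target within -1 to 1 (fully open at 1, half-way at 0, shut at -1). A call has 1 to 20 rows; each row is the pose to reach, as a shift and turn from the pose measured when the call began, along the tool's axes at that moment; what a row does not reach only later rows make up. A row lasts 1/8 s, in which the tool goes at most 62.5 mm and 10.7 degrees, less where a joint would pass 70% of its speed; a pose out of reach is approached as far as the arm can. A call with a gripper value outside its range is refused whole. The fingers move at their own pace and stop on an object; "squeeze" is the grip in N (left out, the last holds). Time passes only in rows, so rows that repeat a pose let the fingers close. It gives the time, the measured TCP pose, the force and the opening at its end, in the units of the state.
- env.state(): the state, without advancing time (a new reading comes with each control period).
- env.get_image(name): name is "scene" or "top"; returns a dict with "img" (400x640x3 uint8, red, green, blue), "camera_matrix" (3x3 intrinsics, pixels), "world_to_cam" (4x4, takes a point from world to camera coordinates). Camera axes: x right, y down, z forward; pixel columns grow to the right and rows downward; lengths in m; the calibration is good to about 2 mm. A picture is of the moment at which its call begins. There is no depth.
- env.finish_job(): hands the job in, once; it reports no verdict.
Trained networks look in the newest picture that a camera, given by its name, has taken for a name from the list of things; names that differ only in an ending like _2 or _b are one class to them, and where a whole thing is asked for, a point or a joint stands for the part that bears it (a point fixed in the world has none). Each returns a list of dicts, best first, with "score" (0 to 1); they miss things now and then, are a little off and sometimes report something else, mostly with a low value. They report only what shows in the picture. A call takes as long as a camera call. They do not tell look-alikes from the thing itself.
- env.boxes_of(camera, name): "xyz" ([x, y, z] in m, in world coordinates, good to about 4 mm: the middle of the surface that is visible of it).
- env.mark_of(camera, name): "xyz" ([x, y, z] in m, in world coordinates, good to about 4 mm: a listed point, or the origin of a listed thing).
The state is a dict: "time_s": time; "q": joint angles; "dq": joint speeds; "joint_efforts": joint torques, N m; "ee_pos": TCP position; "ee_rot": TCP orientation; "ft_force": force on the tool from outside, world axes, zero at the start; "torque": the same for the moment, N m; "grip_width": finger opening in m.
Only numpy, scipy, OpenCV 4.12 (cv2) and the standard library are available. Lean on these libraries where they do the work, as an engineer would, in place of code of your own. Each camera call takes 0.05 s, during which the arm holds its last target. There are 200 camera calls.

## Working session

There is one attempt and no reset: what is moved stays moved. The work goes in short steps, Python scripts to look and compute and a tool call to move; the robot and the scene stay as the last step left them, time stands still between calls to the robot, and variables do not carry over. Pictures are saved under pics/ and viewed, about 8 in all and at most 12, crops included, and the job is handed in when it is done.

Besides the shell and the picture viewer there is one more tool, called after "Request:" in YAML: its name, and indented under it one key for each argument. apply_moves: Moves the arm, as the interface text tells. Its arguments: {"type":"object","properties":{"steps":{"type":"string"},"squeeze":{"type":"number"}},"required":["steps"]}

```bash
mkdir -p pics
cat > h.py <<'E'
from station import env
import numpy as np, cv2
def snap(cam,name):
    d=env.get_image(cam); cv2.imwrite(f'pics/{name}.png',d['img'][:,:,::-1]); return d
def px(d,p):
    c=d['world_to_cam']@np.r_[p,1]; u=d['camera_matrix']@c[:3]; return u[:2]/u[2]
def ray(d,uv,z):
    M=np.array(d['world_to_cam']);R=M[:3,:3];o=-R.T@M[:3,3]
    v=R.T@np.linalg.inv(d['camera_matrix'])@np.r_[uv,1]; return o+v*(z-o[2])/v[2]
E
python3 - <<'E'
from h import *
for c in ('top','scene'):
    d=snap(c,c+'0')
    for n in ('corner','board_center','keeper','keeper_pivot','keeper_tip'):
        for f in ('mark_of','boxes_of'):
            if f=='boxes_of' and n!='board_center': continue
            try:
                for r in getattr(env,f)(c,n)[:4]: print(c,f,n,np.round(r['xyz'],3),round(r['score'],2),px(d,r['xyz']).round())
            except Exception as e: print(c,n,e)
print(env.state()['ee_rot'],env.state()['ee_pos'],env.state()['time_s'])
E
```

```text
top mark_of corner [0.621 0.093 0.003] 0.66 [280. 176.]
top mark_of board_center [ 0.475 -0.278  0.01 ] 0.97 [383. 214.]
top mark_of board_center [ 0.558 -0.089  0.01 ] 0.86 [330. 192.]
top mark_of board_center [ 0.393 -0.052  0.011] 0.81 [321. 238.]
top boxes_of board_center [ 0.39  -0.054  0.017] 0.91 [322. 239.]
top boxes_of board_center [ 0.555 -0.088  0.024] 0.7 [330. 192.]
top keeper it knows: board, board_center, chisel, corner, glue, jar, keeper_pivot, keeper_tip, mallet, offcut, plane
top mark_of keeper_pivot [0.646 0.019 0.037] 0.47 [300. 167.]
top mark_of keeper_tip [ 0.637 -0.056  0.033] 0.7 [321. 170.]
top mark_of keeper_tip [ 0.733  0.104 -0.001] 0.22 [277. 147.]
scene mark_of corner [0.622 0.099 0.   ] 0.84 [351. 246.]
scene mark_of corner [ 0.636 -0.054  0.033] 0.46 [309. 227.]
scene mark_of board_center [ 0.559 -0.09   0.011] 0.76 [310. 210.]
scene mark_of board_center [ 0.468 -0.28   0.004] 0.58 [277. 176.]
scene mark_of board_center [ 0.397 -0.055  0.01 ] 0.56 [338. 182.]
scene mark_of board_center [0.639 0.385 0.001] 0.38 [429. 284.]
scene boxes_of board_center [ 0.57  -0.085  0.021] 0.87 [310. 211.]
scene boxes_of board_center [ 0.402 -0.047  0.018] 0.76 [340. 183.]
scene boxes_of board_center [ 0.479 -0.27   0.012] 0.63 [278. 177.]
scene keeper it knows: board, board_center, chisel, corner, glue, jar, keeper_pivot, keeper_tip, mallet, offcut, plane
scene mark_of keeper_pivot [0.646 0.02  0.034] 0.53 [327. 238.]
scene mark_of keeper_tip [ 0.558 -0.092 -0.002] 0.51 [310. 212.]
scene mark_of keeper_tip [ 0.633 -0.053  0.032] 0.48 [310. 227.]
[ 1.73005509e-01  9.84920857e-01 -5.15196186e-06  1.83921288e-06] [0.17892996 0.49355267 0.23129053] 0.6
```

View pics/top0.png

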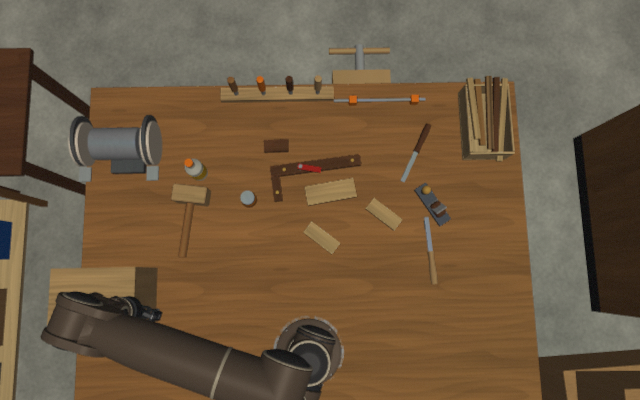

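View pics/scene0.png

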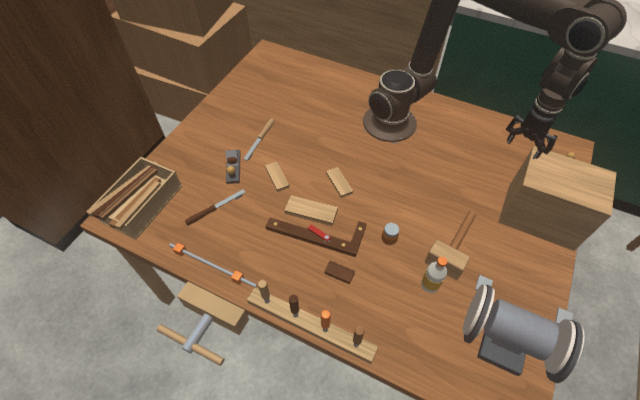

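Three blanks are candidates: (330,192), (383,214) and (321,238). The first is the largest and lies next to the fence, so it should be the one. I'll confirm that in an enlarged crop.

Run:
```python
from h import *
d=snap('top','top1'); s=d['img']
c=s[145:260,262:412]; cv2.imwrite('pics/crop1.png',cv2.resize(c,None,fx=5.3,fy=5.3,interpolation=cv2.INTER_CUBIC)[:,:,::-1])
hsv=cv2.cvtColor(s,cv2.COLOR_RGB2HSV)
for uv in [(330,192),(383,214),(321,238),(340,215),(320,165),(305,168)]: print(uv,hsv[uv[1],uv[0]],s[uv[1],uv[0]])
```

```text
(330, 192) [ 18 117 163] [163 133  88]
(383, 214) [ 19 120 151] [151 124  80]
(321, 238) [ 19 117 146] [146 121  79]
(340, 215) [ 15 157 127] [127  89  49]
(320, 165) [ 12 142  72] [72 48 32]
(305, 168) [  2 208 142] [142  33  26]
```

View pics/crop1.png

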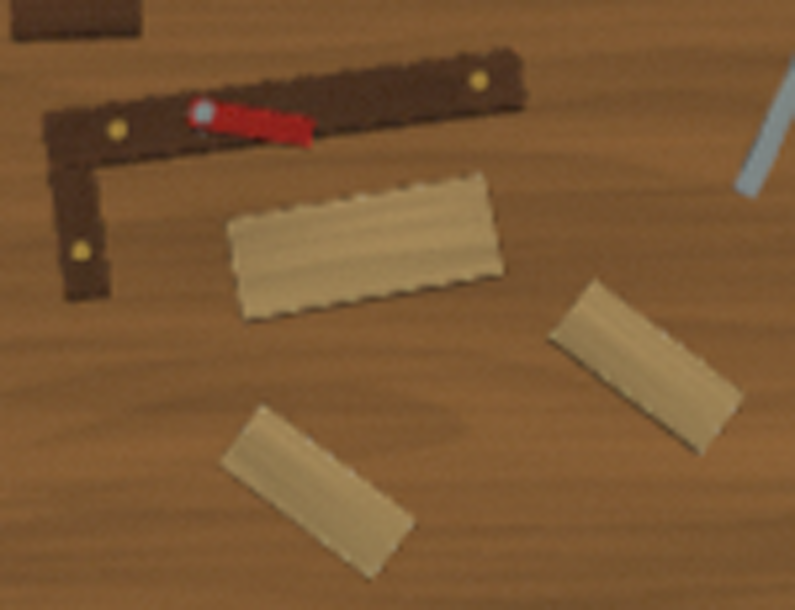

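The crop confirms it: the blank at crop (365,247), which is image (330,192), is clearly the largest. The dark L has its inside corner near crop (97,165). The button starts slightly swung. Next I'll fit the geometry.

```bash
cat >> h.py <<'E'
def geom(d):
    s=d['img']; h=cv2.cvtColor(s,cv2.COLOR_RGB2HSV).astype(int)
    # red excess & brightness masks on x4 upsampled
    b=cv2.resize(s,None,fx=4,fy=4,interpolation=cv2.INTER_CUBIC)
    h=cv2.cvtColor(b,cv2.COLOR_RGB2HSV)
    m=((h[:,:,1]<138)&(h[:,:,2]>125)&(h[:,:,0]>13)).astype(np.uint8)
    m=cv2.morphologyEx(m,cv2.MORPH_OPEN,np.ones((9,9)))
    out={}
    def rect(c,z):
        P=np.array([ray(d,(p[0][0]/4-.375,p[0][1]/4-.375),z)[:2] for p in c],np.float32)
        return cv2.minAreaRect(P)
    cs=[c for c in cv2.findContours(m,0,1)[0] if 500<cv2.contourArea(c)]
    R=[]
    for c in cs:
        r=rect(c,.024); R.append((r,max(r[1])*min(r[1])))
    out['board']=[r for r,a in R if abs(r[0][0]-.56)<.12 and abs(r[0][1]+.05)<.15 and .1<max(r[1])<.25]
    dk=((h[:,:,2]<95)).astype(np.uint8)|((h[:,:,0]<6)|(h[:,:,0]>174)).astype(np.uint8)&(h[:,:,1]>170).astype(np.uint8)
    out['dark']=dk
    red=(((h[:,:,0]<7)|(h[:,:,0]>174))&(h[:,:,1]>180)).astype(np.uint8)
    red=cv2.morphologyEx(red,cv2.MORPH_OPEN,np.ones((5,5)))
    out['red']=[rect(c,.04) for c in cv2.findContours(red,0,1)[0] if cv2.contourArea(c)>500]
    return out
E
python3 - <<'E'
from h import *
d=env.get_image('top'); g=geom(d); print(g['board']); print(g['red'])
M=np.array(d['world_to_cam']); print(-M[:3,:3].T@M[:3,3])
k=5.3
def cp(x,y,z): return ray(d,(262+(x+.5)/k-.5,145+(y+.5)/k-.5),z)[:2].round(4)
for n,p in dict(in_=(97,165),fence_end_in=(524,108),fence_end_out=(518,50),out=(45,115),stop_in=(108,297),stop_out=(66,299),).items(): print(n,cp(*p,.024))
for p in [(230,221),(484,174),(503,272),(246,320)]: print('b',cp(*p,.024))
print('piv',cp(203,112,.04),'tip',cp(312,133,.04))
E
```

```text
[((0.5609269142150879, -0.0885884016752243), (0.0729164183139801, 0.18184822797775269), 9.274310111999512)]
[((0.6424663662910461, -0.022139020264148712), (0.06943477690219879, 0.022455226629972458), 79.26445770263672)]
[ 0.2683632  -0.01287181  1.74844411]
in_ [0.6194 0.0914]
fence_end_in [ 0.6537 -0.2012]
fence_end_out [ 0.6945 -0.1985]
out [0.6549 0.1266]
stop_in [0.5283 0.0848]
stop_out [0.5275 0.1132]
b [0.5789 0.0015]
b [ 0.6081 -0.1722]
b [ 0.5402 -0.1829]
b [ 0.5108 -0.0081]
piv [0.6514 0.0184] tip [ 0.6355 -0.0552]
```

```bash
cat >> h.py <<'E'
from scipy.spatial.transform import Rotation as Ro
O=np.array([.6195,.0935]); TH=np.radians(6.7)
ax=np.array([np.cos(TH),np.sin(TH)]); ay=np.array([-np.sin(TH),np.cos(TH)])
def W(x,y): return O+x*ax+y*ay
def C(p): v=np.array(p)[:2]-O; return np.array([v@ax,v@ay])
def go(x,y,z,yaw):  # corner-frame m, tool-x heading in corner frame (deg)
    s=env.state(); R=Ro.from_quat(s['ee_rot']).as_matrix()
    t=np.r_[W(x,y),z]; sh=R.T@(t-s['ee_pos'])*1000
    cur=np.degrees(np.arctan2(R[1,0],R[0,0])); turn=-((yaw+np.degrees(TH)-cur+180)%360-180)
    print('shift',sh.round(1),'turn',round(turn,1),'corner now',(C(s['ee_pos'])*1000).round(1),'z',round(s['ee_pos'][2]*1000,1),'F',np.round(s['ft_force'],1),'t',s['time_s'])
E
python3 -c "
from h import *
go(-.142,-.174,.231,180);go(-.142,-.174,.006,180)"
```

```text
shift [-5.016e+02 -4.451e+02  3.000e-01] turn -26.6 corner now [-390.9  448.7] z 231.3 F [ 0.2 -0.4 -1.1] t 0.7
shift [-501.6 -445.2  225.3] turn -26.6 corner now [-390.9  448.7] z 231.3 F [ 0.2 -0.4 -1.1] t 0.7
```

Request:
apply_moves:
  steps: "-50 -44 0 -5 0;-100 -88 0 -10 0;-150 -132 0 -16 0;-200 -176 0 -22 0;-250 -220 0 -27 0;-300 -265 0 -27 0;-350 -310 0 -27 0;-400 -355 0 -27 0;-450 -400 0 -27 0;-501 -445 0 -27 0;-501 -445 0 -27 0;-501 -445 0 -27 0;-501 -445 50 -27 0;-501 -445 100 -27 0;-501 -445 150 -27 0;-501 -445 150 -27 0"

```text
time_s: 2.7
ee_pos: [0.4949, -0.0942, 0.0782]
ee_rot: [-0.062, 0.998, 0.001, -0.004]
ft_force: [-0.3, 1.0, 0.5]
grip_width: 0.0426
```

Run:
```python
from h import *
go(-.142,-.174,.006,180)
s=snap('scene','s1'); c=s['img'][110:270,230:390]; cv2.imwrite('pics/c2.png',cv2.resize(c,None,fx=3.7,fy=3.7,interpolation=cv2.INTER_CUBIC)[:,:,::-1]); print(env.state()['grip_width'],env.state()['q'])
```

```text
shift [-4.2 -2.4 72.1] turn 0.4 corner now [-145.7 -171.8] z 78.2 F [-0.3  1.   0.5] t 2.7
0.042722161547146247 [-1.88369083e-01  1.36904770e-01 -3.60329839e-01  1.07662192e+00
  2.05079448e-04 -3.12642500e-01]
```

View pics/c2.png

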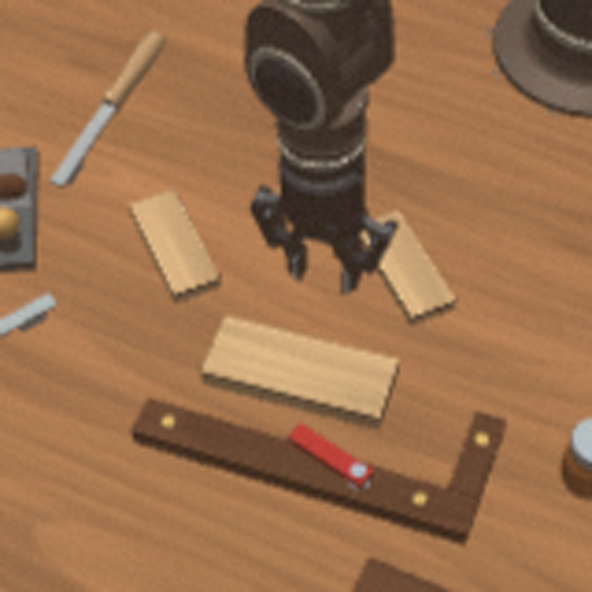

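The view shows the fingers half open on the robot side of the blank (crop (320,270)), clear of the two small blanks. Now I'll descend and push toward the fence.

Request:
apply_moves:
  steps: "-4 -2 35 0 0;-4 -2 70 0 0;-4 -2 71 0 0;-10 -2 71 0 0;-17 -2 71 0 0;-24 -2 71 0 0;-31 -2 71 0 0;-38 -2 71 0 0;-44 -2 71 0 0;-50 -2 71 0 0;-56 -2 71 0 0;-60 -2 71 0 0;-60 -2 71 0 0"

```text
time_s: 4.38
ee_pos: [0.5573, -0.0891, 0.0098]
ee_rot: [-0.062, 0.998, 0.001, -0.001]
ft_force: [-0.6, 0.1, -0.4]
grip_width: 0.0427
```

Run:
```python
from h import *
go(-.081,-.174,.006,180); d=env.get_image('top')
for b in geom(d)['board']: print(b,(C(b[0])*1000).round(1))
```

```text
shift [-2.1  0.1  3.8] turn 0.4 corner now [ -83.1 -174.1] z 9.8 F [-0.6  0.1 -0.4] t 4.375
```

Request:
apply_moves:
  steps: "-2 0 2 0 0;-4 0 2 0 0;-5 0 2 0 0;-5 0 2 0 0"

```text
time_s: 4.92
ee_pos: [0.5598, -0.0885, 0.0075]
ee_rot: [-0.062, 0.998, 0.001, -0.003]
ft_force: [-8.5, -0.0, 5.4]
grip_width: 0.0427
```

Run:
```python
from h import *
go(-.081,-.174,.006,180)
s=snap('scene','s2'); c=s['img'][150:270,240:400]; cv2.imwrite('pics/c3.png',cv2.resize(c,None,fx=4.5,fy=4.5,interpolation=cv2.INTER_CUBIC)[:,:,::-1])
```

```text
shift [ 0.5 -0.2  1.5] turn 0.4 corner now [ -80.5 -173.8] z 7.5 F [-8.5 -0.   5.4] t 4.925
```

View pics/c3.png

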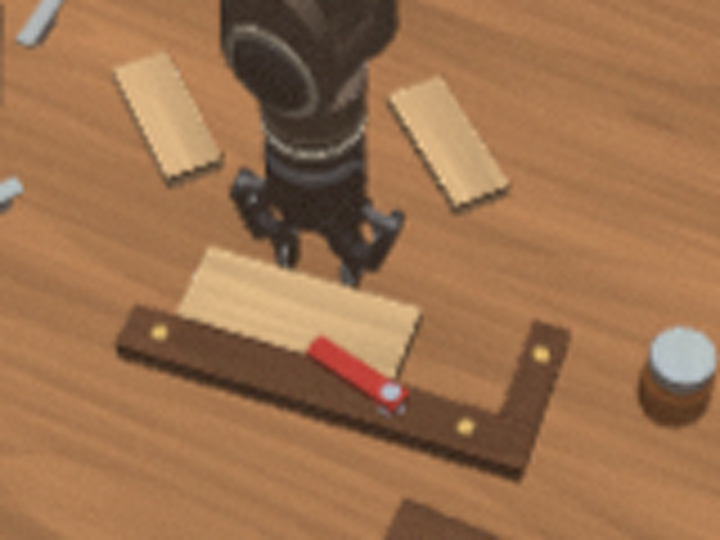

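Flush against the fence: contact came at x=-80.5, against -81 predicted. Next is the end push, with the fingers narrower so they clear the fence.

Request:
apply_moves:
  steps: "12 0 0 0 0;25 0 0 0 0;25 0 -50 0 0;25 0 -100 0 -0.5;25 0 -100 0 -0.5;25 0 -100 0 -0.5"

```text
time_s: 5.72
ee_pos: [0.5352, -0.0917, 0.1074]
ee_rot: [-0.062, 0.998, 0.0, -0.003]
ft_force: [-0.3, 0.0, 0.1]
grip_width: 0.0213
```

Run:
```python
from h import *
go(-.037,-.298,.1,90)
```

```text
shift [ -67.5 -124.3    6.9] turn 90.4 corner now [-105.3 -174.1] z 107.4 F [-0.3  0.   0.1] t 5.725
```

Request:
apply_moves:
  steps: "-10 -25 0 10 -0.5;-20 -50 0 20 -0.5;-40 -80 0 30 -0.5;-55 -110 0 40 -0.5;-68 -124 0 50 -0.5;-68 -124 0 60 -0.5;-68 -124 0 70 -0.5;-68 -124 0 80 -0.5;-68 -124 0 90 -0.5;-68 -124 0 90 -0.5;-68 -124 0 90 -0.5"

```text
time_s: 7.1
ee_pos: [0.6175, -0.2062, 0.1057]
ee_rot: [0.661, 0.75, -0.002, -0.003]
ft_force: [0.5, 0.2, -0.0]
grip_width: 0.0214
```

Run:
```python
from h import *
go(-.037,-.298,.007,90); d=snap('top','t2')
for b in geom(d)['board']: print(b,(C(b[0])*1000).round(1))
c=d['img'][140:220,262:392]; cv2.imwrite('pics/c4.png',cv2.resize(c,None,fx=6,fy=6,interpolation=cv2.INTER_CUBIC)[:,:,::-1])
k=6
```

```text
shift [-0.8  0.7 98.7] turn 0.5 corner now [ -37.  -297.4] z 105.7 F [ 0.5  0.2 -0. ] t 7.1
((0.6069951057434082, -0.08279845118522644), (0.07056739181280136, 0.1817859411239624), 6.926387786865234) [ -33.  -173.6]
```

View pics/c4.png

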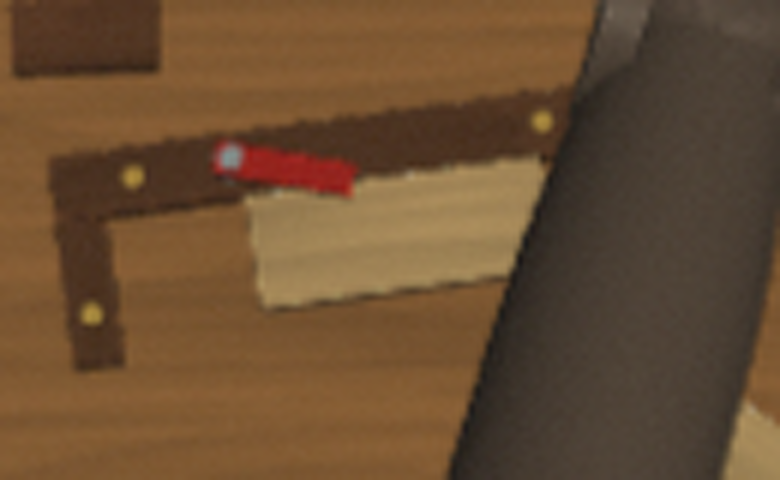

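The picture shows the blank flush with the fence, its end at crop x≈250 and the stop at crop x≈110. Descend and push.

Request:
apply_moves:
  steps: "0 1 50 0 -0.5;0 1 97 0 -0.5;0 1 98 0 -0.5;10 1 98 0 -0.5;20 1 98 0 -0.5;30 1 98 0 -0.5;40 1 98 0 -0.5;50 1 98 0 -0.5;60 1 98 0 -0.5;70 1 98 0 -0.5;80 1 98 0 -0.5;88 1 98 0 -0.5;94 1 98 0 -0.5;98 1 98 0 -0.5;98 1 98 0 -0.5"

```text
time_s: 9.02
ee_pos: [0.6053, -0.1081, 0.0079]
ee_rot: [0.661, 0.75, -0.002, -0.004]
ft_force: [-0.2, 0.1, 0.0]
grip_width: 0.0215
```

Run:
```python
from h import *
go(-.037,-.191,.007,90)
```

```text
shift [7.5 0.7 0.9] turn 0.5 corner now [ -37.6 -198.5] z 7.9 F [-0.2  0.1  0. ] t 9.025
```

Request:
apply_moves:
  steps: "2 0 0 0 -0.5;4 0 0 0 -0.5;6 0 0 0 -0.5;8 0 0 0 -0.5;9 0 0 0 -0.5;9 0 0 0 -0.5"

```text
time_s: 9.78
ee_pos: [0.6041, -0.0997, 0.0079]
ee_rot: [0.661, 0.75, -0.002, -0.003]
ft_force: [0.1, -4.9, 0.3]
grip_width: 0.0215
```

Run:
```python
from h import *
go(-.037,-.191,.007,90)
```

```text
shift [-1.   0.8  0.9] turn 0.5 corner now [ -37.8 -190. ] z 7.9 F [ 0.1 -4.9  0.3] t 9.775
```

Request:
apply_moves:
  steps: "1 0 0 0 -0.5;2 0 0 0 -0.5;3 0 0 0 -0.5;3 0 0 0 -0.5"

```text
time_s: 10.28
ee_pos: [0.6036, -0.0996, 0.0079]
ee_rot: [0.662, 0.75, -0.004, -0.001]
ft_force: [0.6, -13.4, -0.5]
grip_width: 0.0212
```

Solid contact with the end stop (the force rose with no motion). I'll back off, lift and check.

Request:
apply_moves:
  steps: "-10 0 0 0 -0.5;-20 0 0 0 -0.5;-20 0 -50 0 -0.5;-20 0 -100 0 -0.5;-50 50 -100 -10 -0.5;-50 100 -100 -20 -0.5;-50 150 -100 -30 0;-50 150 -100 -40 0;-50 150 -100 -50 0;-50 150 -100 -60 0;-50 150 -100 -70 0;-50 150 -100 -80 0;-50 150 -100 -90 0;-50 150 -100 -90 0"

```text
time_s: 12.02
ee_pos: [0.7594, -0.13, 0.1065]
ee_rot: [-0.061, 0.998, -0.002, -0.004]
ft_force: [0.3, -0.1, 0.6]
grip_width: 0.0427
```

Run:
```python
from h import *
go(-.105,-.1,.107,180);go(-.105,-.1,.007,180); d=snap('top','t3'); g=geom(d)
for b in g['board']+g['red']: print(b,(C(b[0])*1000).round(1))
c=d['img'][140:220,262:392]; cv2.imwrite('pics/c5.png',cv2.resize(c,None,fx=6,fy=6,interpolation=cv2.INTER_CUBIC)[:,:,::-1])
```

```text
shift [217.1 139.5   1. ] turn 0.3 corner now [ 112.8 -238.3] z 106.5 F [ 0.3 -0.1  0.6] t 12.025
shift [216.2 139.8 101. ] turn 0.3 corner now [ 112.8 -238.3] z 106.5 F [ 0.3 -0.1  0.6] t 12.025
((0.5909412503242493, 0.023594863712787628), (0.0706397220492363, 0.13413581252098083), 6.546114444732666) [-36.5 -66.1]
((0.6435853838920593, -0.015832077711820602), (0.05808079242706299, 0.022304411977529526), 79.26445770263672) [  11.2 -111.4]
```

View pics/c5.png

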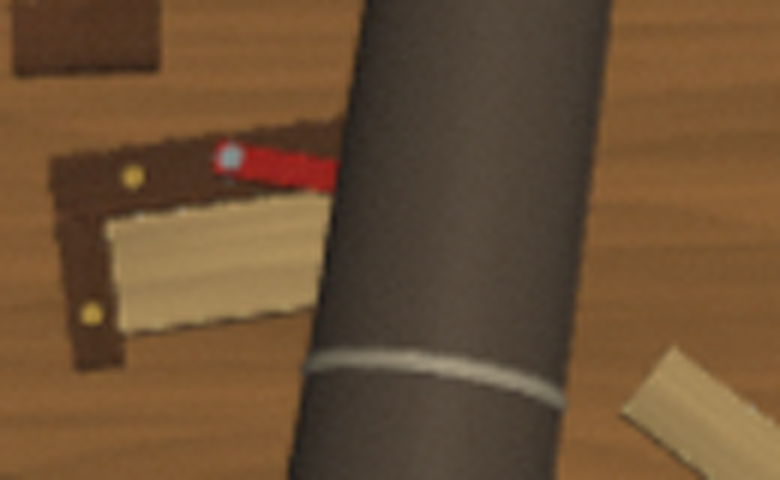

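The blank's end is against the stop (crop x≈110) and its long edge is on the fence. I moved to the wrong side of the fence, harmlessly and at height. I'll go round and give it a confirming press toward the fence.

Request:
apply_moves:
  steps: "40 26 0 0 0;90 58 0 0 0;140 90 0 0 0;190 122 0 0 0;217 140 0 0 0;217 140 0 0 0;217 140 50 0 0;217 140 98 0 0;217 140 99 0 0;207 140 99 0 0;200 140 99 0 0;195 140 99 0 0;192 140 99 0 0;190 140 99 0 0;189 140 99 0 0;189 140 99 0 0"

```text
time_s: 14.08
ee_pos: [0.5509, -0.0147, 0.0088]
ee_rot: [-0.06, 0.998, -0.002, -0.007]
ft_force: [-11.7, -2.8, 9.2]
grip_width: 0.0424
```

Run:
```python
from h import *
go(-.105,-.1,.007,180)
```

```text
shift [24.2 -0.4  2.2] turn 0.2 corner now [-80.8 -99.5] z 8.8 F [-11.7  -2.8   9.2] t 14.075
```

Contact again at x≈-81, so it is still flush. Retreat, shut the fingers and go to the fence side of the button.

Request:
apply_moves:
  steps: "10 0 0 0 0;22 0 -10 0 -1;22 0 -60 0 -1;22 0 -100 0 -1;-20 20 -100 5 -1;-70 35 -100 12 -1;-117 46 -100 19 -1;-117 46 -100 19 -1;-117 46 -100 19 -1"

```text
time_s: 15.2
ee_pos: [0.6622, 0.0454, 0.1072]
ee_rot: [0.105, 0.994, -0.003, -0.007]
ft_force: [-0.4, -0.5, -0.3]
grip_width: -0.0002
```

```bash
cat >> h.py <<'E'
def arc(a,gap,z,r=57):
    u=np.array([-np.sin(a),-np.cos(a)]); n=np.array([-np.cos(a),np.sin(a)])
    P=np.array([20,-80])+r*u-(21+gap)*n
    print(a,gap,end=' '); go(P[0]/1e3,P[1]/1e3,z,np.degrees(np.arctan2(n[1],n[0])))
E
python3 - <<'E'
from h import *
d=snap('top','t4'); g=geom(d)
for b in g['board']+g['red']: print(b,(C(b[0])*1000).round(1))
print(px(d,np.r_[W(.02,-.08),.04]),px(d,np.r_[W(-.035,-.09),.024]),[px(d,np.r_[W(0,0),.024])])
arc(.33,15,.1); arc(.33,15,.031)
c=d['img'][140:220,262:392]; cv2.imwrite('pics/c6.png',cv2.resize(c,None,fx=6,fy=6,interpolation=cv2.INTER_CUBIC)[:,:,::-1])
E
```

```text
((0.6409043073654175, -0.03440326452255249), (0.04268369451165199, 0.0206463485956192), 79.26371002197266) [   6.3 -129.5]
[300.45855038 166.44836317] [305.32635923 181.82791025] [array([279.31452633, 175.70961921])]
0.33 15 shift [-29.  -87.9   7.8] turn 0.1 corner now [ 36.5 -53. ] z 107.5 F [-0.3 -0.2  0.7] t 15.25
0.33 15 shift [-29.9 -87.4  76.8] turn 0.1 corner now [ 36.5 -53. ] z 107.5 F [-0.3 -0.2  0.7] t 15.25
```

View pics/c6.png

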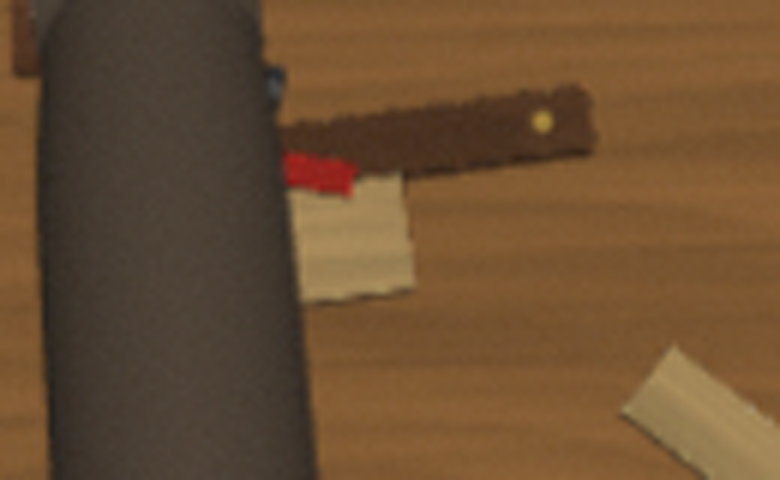

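The blank's far end is at crop (405,230), with its edge on the fence. The button's tip is at crop (353,180). Continue to the fence side of the tip.

Request:
apply_moves:
  steps: "-15 -44 0 0 -1;-30 -87 0 0 -1;-30 -87 0 0 -1;-30 -87 30 0 -1;-30 -87 60 0 -1;-30 -87 76 0 -1;-30 -87 76 0 -1"

```text
time_s: 16.12
ee_pos: [0.6708, -0.0462, 0.0312]
ee_rot: [0.105, 0.994, -0.003, -0.008]
ft_force: [0.4, 0.5, -0.4]
grip_width: -0.0003
```

Run:
```python
from h import *
for a,g in [(.33,5),(.4,0),(.55,0),(.7,0),(.85,0),(1,0),(1.15,0),(1.3,0),(1.4,0),(1.5,0),(1.57,0)]: arc(a,g,.031)
```

```text
0.33 5 shift [ 8.8 -0.5  0.3] turn 0.2 corner now [  34.6 -144.7] z 31.2 F [ 0.4  0.5 -0.4] t 16.125
0.4 0 shift [17.8 -1.8  0.5] turn 4.2 corner now [  34.6 -144.7] z 31.2 F [ 0.4  0.5 -0.4] t 16.125
0.55 0 shift [26.8 -3.6  0.6] turn 12.8 corner now [  34.6 -144.7] z 31.2 F [ 0.4  0.5 -0.4] t 16.125
0.7 0 shift [35.8 -4.1  0.7] turn 21.4 corner now [  34.6 -144.7] z 31.2 F [ 0.4  0.5 -0.4] t 16.125
0.85 0 shift [44.9 -3.2  0.9] turn 30.0 corner now [  34.6 -144.7] z 31.2 F [ 0.4  0.5 -0.4] t 16.125
1 0 shift [53.7 -1.   1. ] turn 38.5 corner now [  34.6 -144.7] z 31.2 F [ 0.4  0.5 -0.4] t 16.125
1.15 0 shift [62.1  2.5  1.1] turn 47.1 corner now [  34.6 -144.7] z 31.2 F [ 0.4  0.5 -0.4] t 16.125
1.3 0 shift [69.9  7.2  1.1] turn 55.7 corner now [  34.6 -144.7] z 31.2 F [ 0.4  0.5 -0.4] t 16.125
1.4 0 shift [74.7 11.   1.2] turn 61.5 corner now [  34.6 -144.7] z 31.2 F [ 0.4  0.5 -0.4] t 16.125
1.5 0 shift [79.  15.2  1.2] turn 67.2 corner now [  34.6 -144.7] z 31.2 F [ 0.4  0.5 -0.4] t 16.125
1.57 0 shift [81.8 18.4  1.2] turn 71.2 corner now [  34.6 -144.7] z 31.2 F [ 0.4  0.5 -0.4] t 16.125
```

Request:
apply_moves:
  steps: "5 0 0 0 -1;10 0 0 0 -1;14 -1 0 2 -1;18 -2 0 4 -1;22 -3 0 8 -1;27 -4 0 13 -1;31 -4 0 17 -1;36 -4 0 21 -1;40 -4 0 26 -1;45 -3 0 30 -1;49 -2 0 34 -1;54 -1 1 39 -1;58 1 1 43 -1;62 3 1 47 -1;66 5 1 52 -1;70 7 1 56 -1;73 9 1 59 -1;75 11 1 62 -1;77 13 1 65 -1;79 15 1 67 -1"

```text
time_s: 18.62
ee_pos: [0.5962, -0.0155, 0.0313]
ee_rot: [0.637, 0.77, -0.007, -0.004]
ft_force: [-0.2, -0.7, 0.2]
grip_width: 0.0001
```

Run:
```python
from h import *
arc(1.57,0,.031);d=snap('scene','s7'); c=d['img'][170:270,250:400]; cv2.imwrite('pics/c7.png',cv2.resize(c,None,fx=5,fy=5,interpolation=cv2.INTER_CUBIC)[:,:,::-1])
```

```text
1.57 0 shift [ 4.6 -0.8  0.3] turn 4.0 corner now [ -35.8 -105.5] z 31.3 F [-0.2 -0.7  0.2] t 18.625
```

View pics/c7.png

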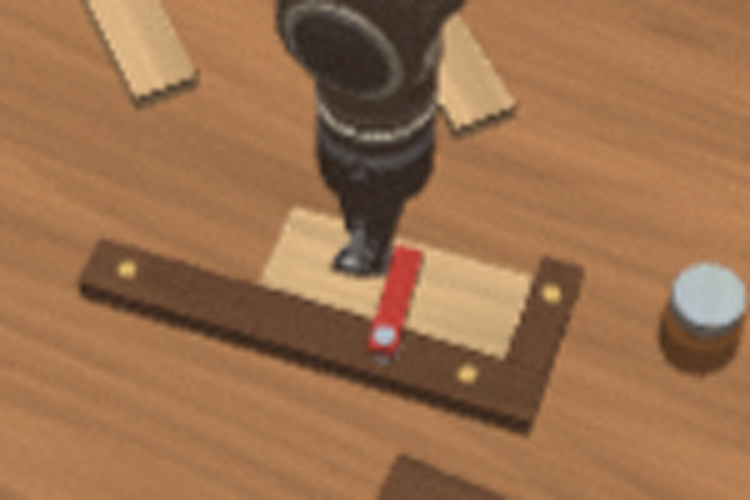

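The button (crop (400,300)) is nearly square across the blank. Last few millimetres, then back off and measure.

Request:
apply_moves:
  steps: "2 0 0 2 -1;4 -1 0 4 -1;5 -1 0 4 -1;5 -1 0 4 -1"

```text
time_s: 19.18
ee_pos: [0.5939, -0.0106, 0.0313]
ee_rot: [0.664, 0.748, -0.008, -0.004]
ft_force: [0.2, -1.2, 0.4]
grip_width: 0.0005
```

```bash
cat >> h.py <<'E'
def redang(cam):
    d=env.get_image(cam); b=cv2.resize(d['img'],None,fx=4,fy=4,interpolation=cv2.INTER_CUBIC)
    h=cv2.cvtColor(b,cv2.COLOR_RGB2HSV); m=(((h[:,:,0]<7)|(h[:,:,0]>174))&(h[:,:,1]>180)).astype(np.uint8)
    n,L,S,ce=cv2.connectedComponentsWithStats(m); 
    e=px(d,np.r_[W(-.01,-.08),.04])*4
    i=min([i for i in range(1,n) if S[i,4]>150],key=lambda i:np.hypot(*(ce[i]-e)))
    v,u=np.nonzero(L==i); P=np.array([C(ray(d,(x/4-.375,y/4-.375),.04)) for x,y in zip(u,v)])*1e3
    c=P.mean(0); w,V=np.linalg.eigh(np.cov(P.T)); a=V[:,1]; a=a*np.sign(-a[0])
    print(cam,'mean',c.round(1),'axis ang',np.arctan2(-a[0],-a[1]).round(3),'pivot->mean',np.arctan2(20-c[0],-80-c[1]).round(3),len(P), P.min(0).round(),P.max(0).round())
E
python3 - <<'E'
from h import *
arc(1.57,0,.031); redang('scene'); redang('top')
E
```

```text
1.57 0 shift [-0.6  0.6  0.3] turn 0.0 corner now [ -37.6 -100.4] z 31.3 F [ 0.2 -1.2  0.4] t 19.175
scene mean [-12.  -80.1] axis ang 1.39 pivot->mean 1.568 383 [-41. -87.] [ 14. -69.]Traceback (most recent call last):
  File "<stdin>", line 2, in <module>
  File "h.py", line 51, in redang
    i=min([i for i in range(1,n) if S[i,4]>150],key=lambda i:np.hypot(*(ce[i]-e)))
ValueError: min() iterable argument is empty
```

Request:
apply_moves:
  steps: "-10 0 0 0 -1;-18 0 0 0 -1;-18 0 -40 0 -1;-18 0 -90 0 -1;-18 0 -120 0 -1"

```text
time_s: 19.9
ee_pos: [0.5991, -0.0284, 0.1541]
ee_rot: [0.664, 0.747, -0.007, -0.003]
ft_force: [0.1, 0.3, -1.0]
grip_width: -0.0003
```

Run:
```python
from h import *
c=C([.35,-.30]); go(c[0],c[1],.2,90)
```

```text
shift [-240.7 -279.8  -41. ] turn 0.0 corner now [ -34.5 -118.7] z 154.1 F [ 0.1  0.3 -1. ] t 19.9
```

Request:
apply_moves:
  steps: "-40 -46 -20 0 -1;-80 -93 -40 0 -1;-120 -140 -40 0 -1;-160 -186 -40 0 -1;-200 -232 -40 0 -1;-240 -280 -40 0 -1;-240 -280 -40 0 -1;-240 -280 -40 0 -1"

```text
time_s: 20.9
ee_pos: [0.3496, -0.2998, 0.1991]
ee_rot: [0.665, 0.747, -0.006, -0.003]
ft_force: [-0.0, 0.4, 0.1]
grip_width: 0.0
```

Run:
```python
from h import *
d=snap('top','t8')
for b in geom(d)['board']: print(b,(C(b[0])*1000).round(1))
c=d['img'][140:250,252:402]; cv2.imwrite('pics/c8.png',cv2.resize(c,None,fx=5,fy=5,interpolation=cv2.INTER_CUBIC)[:,:,::-1])
for cam in('top','scene'):
    try: redang(cam)
    except Exception as e: print(e)
    for n in('keeper_tip','keeper_pivot','board_center','corner'):
        for r in env.mark_of(cam,n)[:3]: print(cam,n,(C(r['xyz'])*1000).round(1),round(r['score'],2))
```

```text
((0.5969600081443787, 0.0011544674634933472), (0.07104254513978958, 0.180658757686615), 6.516214370727539) [-33.2 -89.1]
top mean [-16.9 -78.8] axis ang 1.559 pivot->mean 1.602 1429 [-53. -90.] [ 17. -68.]
top keeper_tip [-53.  -81.4] 0.54
top keeper_pivot [ 17.9 -76.8] 0.67
top board_center [-241.5 -119. ] 0.7
top board_center [-188.  -352.7] 0.7
top board_center [112.2  -3.9] 0.68
top corner [-2.3  3.3] 0.8
scene mean [-29.3 -78.9] axis ang 1.485 pivot->mean 1.593 381 [-51. -87.] [ -6. -72.]
scene keeper_tip [115.3  -0.9] 0.74
scene keeper_tip [-53.4 -76.2] 0.61
scene keeper_pivot [ 20.5 -75.8] 0.69
scene keeper_pivot [-70.6 121. ] 0.34
scene board_center [-191.2 -352.3] 0.86
scene board_center [-240.3 -117.7] 0.85
scene board_center [-34.6 -91.1] 0.62
scene corner [-1.2  2.4] 0.85
```

View pics/c8.png

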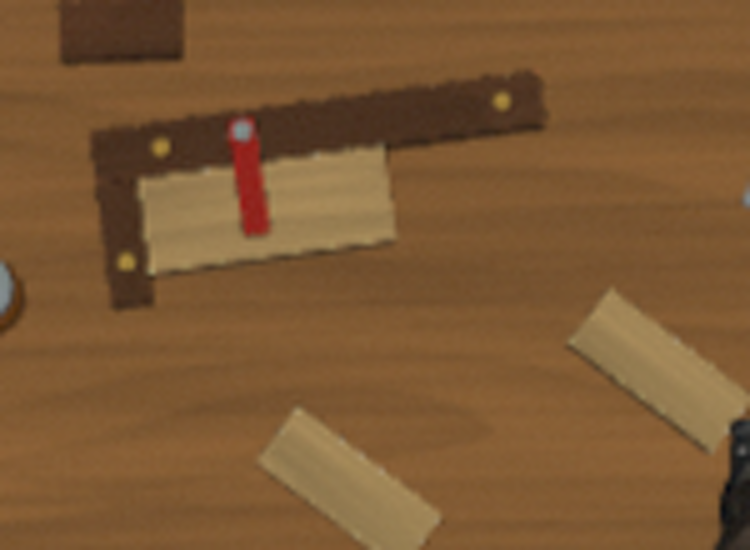

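The blank is seated (crop corner (140,180)) with no gap to the fence or the stop. The button lies square across it, and the neighbouring small blanks, jar and offcut have not moved. Handing in.

```bash
python3 -c "
from h import *
print(env.finish_job(), env.state()['time_s'])"
```

```text
the job is handed in; nothing more can be done
the job is handed in; nothing more can be done
```

The blank is seated in the corner stop and the red turn-button lies across it. I handed the job in at about 21 s on the robot's clock, and no verdict is reported.

**What I did:** I pushed the largest blank with half-open fingers against the fence, then along the fence to the end stop. I gave it one more press toward the fence. Then I swung the button over with the shut fingertips and moved the arm clear.

**Last checks:**
- **Position:** the top picture put the blank's centre at (-33, -89) mm in the corner frame, against a target of (-35, -90). The scene camera's network gave (-35, -91). These differences are within calibration error.
- **Angle:** the blank measured 6.5°, against 6.7° for the fence.
- **Contact:** the force rose to about 12 N at the fence and 13 N at the end stop, at the expected positions, and I saw no gaps.
- **Turn-button:** its axis measured about 1.56 rad from the top camera. Two checks disagreed with that:
  - The scene view gave 1.49 rad, but it saw only part of the bar.
  - The line from the screw axis to the bar's middle gave 1.59 to 1.60 rad.
- **Other things:** the two small blanks, jar and offcut were where they started in the last picture. I did not check the mallet, chisels, plane or glue again, and the arm did not go near them.

One move went to the wrong side of the fence and another went off course. Both were at least 100 mm above the bench and touched nothing.

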